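# Wedge the rocking drawer cabinet

### The job

The small two-drawer parts cabinet on the bench rocks because one of its feet is too short. With the fingertips, push the loose wooden wedge, thin end first, under that foot until it is snug and the cabinet no longer gives when you press down on its top above that foot, but do not jack the cabinet up off level; slide the wedge, never pick it up, leave the cabinet standing where it is and the other things alone. Finish while still pressing down firmly on the cabinet's top above the wedged foot.

Things in the scene. Friction and masses are not known exactly. Their poses are not given: they have to be found in the camera images.
- cabinet: (All sizes in mm.) grey parts cabinet, two red drawer fronts (fixed shut) on its +x side: 220 (x) by 200 (y), 97 tall over all, about 1.8 kg, loose, flat top. Four white feet 20 across, 22 high, centred 94 from its middle in x and 84 in y; only the one at (+x, -y) is too short. It rests level with that foot in the air. Origin: under its centre, at the level of the good soles
- foot_spot (a point): point at bench level under the middle of the short foot, fixed to the cabinet (16 in from its -y and +x side faces); axes as the cabinet's. 7 to 11 of air are left between bench and short foot, how much is not told
- press_spot (a point): point on the cabinet's flat top straight above the short foot; axes as the cabinet's. While the foot hangs free a press of 4 to 10 N here rocks the cabinet down by several mm; once wedged it gives less than 0.5 mm under 10 N
- wedge: plain pine wedge lying on the bench, sloping face up: 130 long (its x), 60 wide (its y), 24 high at the upright back (-x) falling straight to 3 at the thin end (+x), about 90 g. Slides at about 0.5 N; snug under the foot it resists with several N. Starts on the cabinet's -y side, thin end roughly towards it. Origin: on its underside, half-way along and across
- wedge_tip (a point): middle of the wedge's thin end, at the underside
- wedge_back (a point): middle of the wedge's thick back end, at the underside; the back face is upright, 60 wide and 24 high
- tumbler: steel drinking tumbler, 72 wide and 170 tall, standing; origin under its centre
- coupling_a: short white PVC pipe coupling standing on end, 42 across, 38 tall; origin under its centre
- coupling_b: a second white PVC coupling like coupling_a
- marker: white marker pen with a blue cap lying flat, 140 long (its x), 15 wide, 15 high; origin under its middle
- offcut: flat pine offcut, 120 (x) by 50 (y) by 18 high, not a wedge; origin under its centre
- washer: flat steel washer, 48 across, 5 thick; origin under its centre
Things that resemble listed ones, but are neither listed nor needed, are in the scene too. What is shaped like the wedge but green is not meant.

How it is judged:
By the outcome, as a careful person would: the job done as asked, in the order asked, and still so for the second after the job is handed in, while the arm keeps its last pose, push and grip.
It also fails if it takes over 58 s, if anything falls off the work surface, if the arm or the gripper's body presses on something with over 40 N, if the wrist force passes 120 N, or if a joint passes its speed limit or range.

### The arm

A 7-joint arm with a two-finger parallel gripper is mounted at the origin on the work surface. World frame = base frame: x ahead of the robot, y to its left, z up, the work surface at z = 0. Lengths are in m, angles in degrees, forces in N, time in s.
With the tool pointing down it reaches from about 0.425 to 0.875 m from the base axis. Payload 4.7 kg.
Tool frame: the origin (TCP) lies at the very end of the fingers, on their centre line; the grasp point (between the pads) lies 19 mm behind it; z points along the fingers, y is the line along which they close (so a half turn about z gives the same grasp; the last joint's range is limited). The gripper opens to 87 mm and grips with 3 to 60 N. Pads are 19 mm wide; open, the fingers measure 117 mm over their backs; the gripper's body (75 mm by 190 mm) begins 51 mm behind the grasp point.
Start: joints at [77.069, 18.392, -4.016, 83.108, 1.295, 78.541, -3.26], TCP at [0.154, -0.631, 0.223] pointing down, gripper open.
Joint ranges: [-163.93, 163.93], [-17.29, 119.83], [-79.2, 71.16], [3.27, 140.29], [-89.18, 269.18], [5.43, 117.66], [-154.24, 154.24]. Speed limits (degrees/s): [147.25, 147.25, 180, 180, 180, 180, 180].

### API

Orientations are given as [roll, pitch, yaw] about the fixed x, y, z axes, in that order (R = Rz(yaw) Ry(pitch) Rx(roll)).
In Python, from cell import telemetry, cams, env gives the robot as it stands.
- The arm moves only by the tool arm_command, never from a script. Its argument "series" is text: rows parted by semicolons, each of 5 numbers parted by spaces: the shift along the tool's x, y, z in mm, then the turn about the tool's z in rad, then the closure in counts, from 0 (fully open) to 255 (shut). A call has 1 to 20 rows; each row shifts and turns the commanded pose from where the row before left it, along the tool's axes as they then stand; what a row does not reach is not made up. A row lasts 1/12 s, in which the tool goes at most 41.7 mm and 7.16 degrees, less where a joint would pass 70% of its speed; a pose out of reach is approached as far as the arm can. A call is refused whole if a number of a shift passes 41.7 or a number of a turn 0.125, either way. A call with a gripper value outside its range is refused whole. The fingers move at their own pace and stop on an object; "squeeze" is the grip in N (left out, the last holds). Time passes only in rows, so rows that do not move let the fingers close. It gives the time, the measured TCP pose, the force, the opening and the grip force at its end, in the units of the state.
- telemetry.get_obs(): the state, without advancing time (a new reading comes with each control period).
- cams.read_camera(name): name is "scene" or "top"; returns the picture (480x640x3 uint8, blue, green, red); there is no depth.
- cams.calibration(name): a dict with "K" (3x3 intrinsics, pixels), "origin" and "rotation" of the camera in the world. Camera axes: x right, y down, z forward; pixel columns grow to the right and rows downward; lengths in m; the calibration is good to about 2 mm. A picture is of the moment at which its call begins. calibration takes no time and is no camera call.
- env.sign_off(): hands the job in; it is judged then, once.
The state is a dict: "time_s": time; "qpos": joint angles; "joint_velocities": joint speeds; "effort": joint torques, N m; "tool_pos": TCP position; "tool_rot": TCP orientation; "force": force on the tool from outside, world axes, zero at the start; "wrist_torque": the same for the moment, N m; "grip_width": finger opening in m; "grasp_force": force on a finger pad.
Only numpy, scipy, OpenCV 4.12 (cv2) and the standard library are available. Lean on these libraries where they do the work, as an engineer would, in place of code of your own. Each camera call takes 0.05 s, during which the arm holds its last target. There are 200 camera calls.

## Working session

There is one attempt and no reset: what is moved stays moved. The work goes in short steps, Python scripts to look and compute and a tool call to move; the robot and the scene stay as the last step left them, time stands still between calls to the robot, and variables do not carry over. Pictures are saved under pics/ and viewed, at most 10 in all, crops included, and the job is handed in when it is done.

Besides the shell and the picture viewer there is one more tool, called after "Request:" as name(argument=value, ...) on one line, values as JSON. arm_command: Moves the arm, as the interface text tells. Its arguments: {"type":"object","properties":{"series":{"type":"string"},"squeeze":{"type":"number"}},"required":["series"]}

```bash
mkdir -p pics
cat > h.py <<'E'
import numpy as np, cv2
from cell import telemetry, cams, env
def ray(n,uv):
    c=cams.calibration(n);K=np.array(c["K"]);R=np.array(c["rotation"]);o=np.array(c["origin"])
    d=R@np.linalg.inv(K)@np.array([uv[0],uv[1],1.]);return o,d
def onz(n,uv,z=0):
    o,d=ray(n,uv);return o+d*(z-o[2])/d[2]
def proj(n,p):
    c=cams.calibration(n);K=np.array(c["K"]);R=np.array(c["rotation"]);q=K@(R.T@(np.array(p)-np.array(c["origin"])));return q[:2]/q[2]
def tri(a,ua,b,ub):
    o1,d1=ray(a,ua);o2,d2=ray(b,ub);d1=d1/np.linalg.norm(d1);d2=d2/np.linalg.norm(d2)
    t=np.linalg.lstsq(np.c_[d1,-d2],o2-o1,rcond=None)[0];p,q=o1+d1*t[0],o2+d2*t[1];return (p+q)/2,np.linalg.norm(p-q)
E
python3 - <<'E'
from h import *
for n in("scene","top"):
    cv2.imwrite(f"pics/{n}0.png",cams.read_camera(n)); c=cams.calibration(n);print(n,c)
print(telemetry.get_obs())
E
```

```text
scene {'K': array([[542.44090598,   0.        , 312.96150752],
       [  0.        , 542.44090598, 234.89955835],
       [  0.        ,   0.        ,   1.        ]]), 'origin': array([ 0.99504666, -0.69661732,  0.76830096]), 'rotation': array([-131.50935324,   -0.8551432 ,   38.83152665])}
top {'K': array([[600.38820603,   0.        , 317.94647601],
       [  0.        , 600.38820603, 230.02911337],
       [  0.        ,   0.        ,   1.        ]]), 'origin': array([ 0.3243251 , -0.07697533,  1.33566171]), 'rotation': array([-169.90685378,   -0.86758028,  -91.35676273])}
{'time_s': 0.1, 'qpos': array([77.0678935 , 18.43438661, -4.01406558, 83.16831013,  1.29726268,
       78.54092809, -3.25967317]), 'joint_velocities': array([ 0.00634186, -0.08102501, -0.00513867, -0.0825996 ,  0.03372326,
        0.14446505, -0.02722959]), 'effort': array([ 1.95574705e-05, -4.92572379e+01, -4.05669054e-01, -3.13396990e+01,
       -6.40911888e-02,  3.96093086e-02,  8.44340116e-05]), 'tool_pos': array([ 0.15418951, -0.63093479,  0.22157204]), 'tool_rot': array([-1.79901727e+02,  8.16854499e-03,  1.37411040e+01]), 'force': array([-0.58786749,  0.52858321,  0.08469913]), 'wrist_torque': array([-0.0169327 ,  0.03019315, -0.01184572]), 'grasp_force': 0.0, 'grip_width': 0.08678261260903616}
```

View pics/scene0.png

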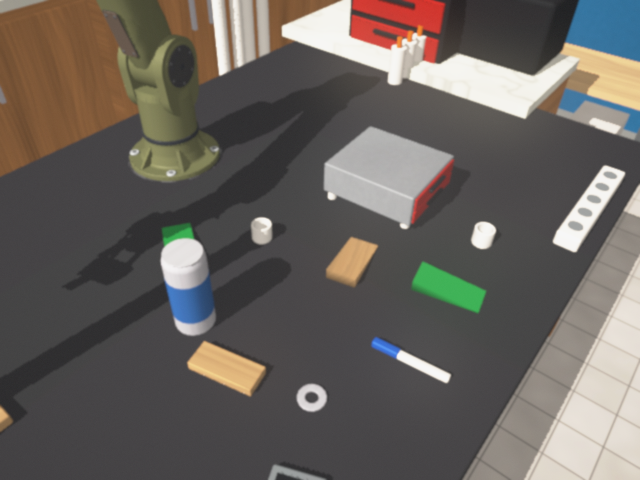

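View pics/top0.png

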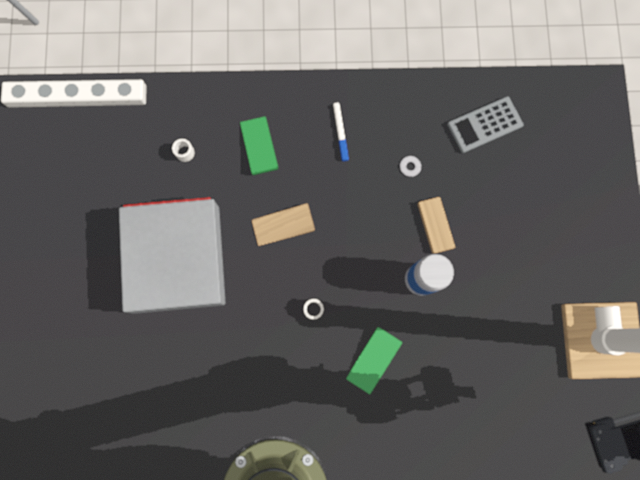

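The top view shows +x up and -y to the right. There are two pine pieces:
- Scene (352,260), top (283,225): about 130x60 and next to the cabinet, so this is the wedge candidate.
- Scene (227,367), top (436,224): about 118x52, so this is the offcut.

The green blocks are excluded by the task. I'll confirm with a crop and measure.

```bash
sed -i 's/^import numpy as np, cv2/import numpy as np, cv2\nfrom scipy.spatial.transform import Rotation as Ro/; s/R=np.array(c\["rotation"\])/R=Ro.from_euler("xyz",c["rotation"],degrees=True).as_matrix()/' h.py
python3 - <<'E'
from h import *
s=cv2.imread("pics/scene0.png");t=cv2.imread("pics/top0.png")
a=cv2.resize(s[120:300,310:460],None,fx=3.2,fy=3.2,interpolation=cv2.INTER_CUBIC)
b=cv2.resize(t[180:320,110:325],None,fx=1.4,fy=1.4,interpolation=cv2.INTER_CUBIC)
o=np.zeros((600,800,3),np.uint8);o[:576,:480]=a;o[:196,490:791]=b;cv2.imwrite("pics/crop1.png",o)
for n,im in(("scene",s),("top",t)):
    hsv=cv2.cvtColor(im,cv2.COLOR_BGR2HSV);m=cv2.inRange(hsv,(8,60,90),(25,255,255))
    for c in cv2.findContours(m,0,2)[0]:
        if 600<cv2.contourArea(c)<4000:
            r=cv2.minAreaRect(c);q=cv2.approxPolyDP(c,4,True)[:,0]
            print(n,np.round(r[0]),[(tuple(p.tolist()),np.round(onz(n,p,0)[:2],3).tolist()) for p in q])
# cabinet top from top view
m=cv2.inRange(t,(120,120,120),(200,200,200));m[:,300:]=0;m[:150]=0
c=max(cv2.findContours(m,0,2)[0],key=cv2.contourArea);q=cv2.approxPolyDP(c,6,True)[:,0]
print([(tuple(p.tolist()),np.round(onz("top",p,.097),3).tolist()) for p in q])
E
```

```text
scene [226. 367.] [((204, 340), [0.487, -0.351]), ((188, 359), [0.496, -0.395]), ((188, 368), [0.509, -0.407]), ((250, 396), [0.626, -0.38]), ((265, 366), [0.606, -0.323])]
scene [350. 260.] [((350, 237), [0.524, 0.032]), ((327, 266), [0.54, -0.068]), ((326, 277), [0.558, -0.094]), ((353, 287), [0.614, -0.082]), ((377, 245), [0.583, 0.048])]
scene [594.  87.] [((537, 107), [0.611, 0.854]), ((555, 113), [0.665, 0.853]), ((563, 89), [0.628, 1.02]), ((569, 87), [0.638, 1.047]), ((639, 109), [0.848, 1.04]), ((639, 62), [0.756, 1.393]), ((564, 43), [0.501, 1.387]), ((559, 52), [0.516, 1.295]), ((578, 57), [0.582, 1.296]), ((576, 69), [0.61, 1.194])]
scene [304.  26.] [((270, 51), [-0.256, 0.639]), ((293, 41), [-0.252, 0.757]), ((281, 36), [-0.315, 0.764]), ((284, 23), [-0.391, 0.867]), ((340, 0), [-0.385, 1.218]), ((268, 0), [-0.611, 1.018])]
scene [196.  35.] [((157, 0), [-0.954, 0.715]), ((171, 34), [-0.629, 0.515]), ((188, 38), [-0.555, 0.531]), ((194, 46), [-0.485, 0.497]), ((198, 83), [-0.261, 0.313]), ((218, 76), [-0.25, 0.387]), ((206, 0), [-0.804, 0.848]), ((194, 0), [-0.841, 0.81
[... 174 characters left out ...]
39, 377), [0.221, -0.796]), ((639, 353), [0.272, -0.802]), ((602, 354), [0.272, -0.72]), ((590, 343), [0.296, -0.696]), ((595, 306), [0.377, -0.715]), ((619, 305), [0.378, -0.769]), ((622, 326), [0.332, -0.771]), ((636, 328), [0.327, -0.802]), ((636, 302), [0.384, -0.808])]
top [283. 224.] [((308, 204), [0.622, -0.082]), ((252, 219), [0.59, 0.046]), ((257, 244), [0.533, 0.035]), ((313, 231), [0.56, -0.092])]
top [436. 225.] [((438, 196), [0.635, -0.38]), ((418, 202), [0.622, -0.333]), ((434, 253), [0.504, -0.363]), ((455, 247), [0.516, -0.411])]
[((213, 199), [0.615, 0.119, 0.097]), ((119, 209), [0.598, 0.315, 0.097]), ((124, 311), [0.385, 0.298, 0.097]), ((224, 303), [0.397, 0.095, 0.097])]
```

View pics/crop1.png

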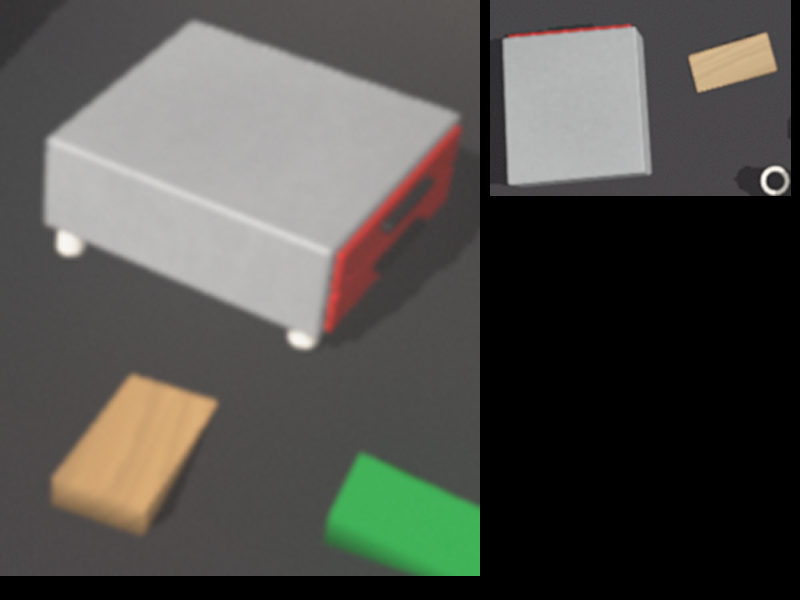

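The crop settles it. The piece at scene (352,260) slopes: its thick upright back face is at scene (340,282), and its thin end (363,240) faces the cabinet. That makes it the wedge. Next I'll refine the cabinet and wedge poses from both views.

Run:
```python
from h import *
f=lambda a:np.round(a,4).tolist()
for nm,s,t in(("NE",(413,199),(214,199)),("SE",(325,164),(221,304)),("NW",(454,156.5),(120,208)),("SW",(371,126),(124,310)) ):
    p,e=tri("scene",s,"top",t);print(nm,f(p),round(e,4),f(onz("scene",s,.097)),f(onz("top",t,.097)))
print("wedge thin", [f(onz("top",p,.003)) for p in((252,219),(257,244))],[f(onz("scene",p,.003)) for p in((377,245),(350,237))])
print("wedge back top", [f(onz("top",p,.024)) for p in((308,204),(313,231))])
print("scene bot",[f(onz("scene",p,0)) for p in((326.5,277.5),(353.5,287.5))])
print("back tri",f(tri("scene",(327,266),"top",(313,231))[0]))
s=cv2.imread("pics/scene0.png");h=cv2.cvtColor(s,cv2.COLOR_BGR2HSV)
m=cv2.inRange(s,(175,175,175),(255,255,255));m[:185]=0;m[235:]=0;m[:,:320]=0;m[:,430:]=0
for c in cv2.findContours(m,0,2)[0]: print(cv2.boundingRect(c),cv2.contourArea(c))
x,y=320,0
for c in cv2.findContours(m,0,2)[0]:
    if cv2.contourArea(c)>10:
        (x,y,w,hh)=cv2.boundingRect(c);print("foot bottom",f(onz("scene",(x+w/2,y+hh),0)),f(onz("scene",(x+w/2,y+hh),.009)))
print("c_b",f(onz("top",(183,150),.038)),"c_a",f(onz("top",(313,309),.038)))
```

```text
NE [0.6148, 0.1163, 0.0973] 0.0013 [0.6142, 0.116, 0.097] [0.6154, 0.1167, 0.097]
SE [0.3963, 0.1027, 0.0937] 0.0036 [0.4004, 0.1002, 0.097] [0.3948, 0.101, 0.097]
NW [0.6015, 0.315, 0.0935] 0.0018 [0.6041, 0.3107, 0.097] [0.6, 0.3134, 0.097]
SW [0.3873, 0.2976, 0.099] 0.0005 [0.3856, 0.3008, 0.097] [0.3872, 0.2981, 0.097]
wedge thin [[0.5894, 0.0456, 0.003], [0.5321, 0.0346, 0.003]] [[0.5845, 0.0451, 0.003], [0.5263, 0.0293, 0.003]]
wedge back top [[0.6169, -0.0815, 0.024], [0.5553, -0.0913, 0.024]]
scene bot [[0.5592, -0.0944, 0.0], [0.6157, -0.0823, 0.0]]
back tri [0.5555, -0.0908, 0.0265]
(325, 185, 98, 44) 1977.0
foot bottom [0.5492, 0.0867, 0.0] [0.5545, 0.0776, 0.009]
c_b [0.7433, 0.196, 0.038] c_a [0.383, -0.0874, 0.038]
```

Request:
arm_command(series="15 -30 -5 0 180;15 -30 -5 0 180;15 -30 -5 0 180;15 -30 -5 0 180;15 -30 -5 0 180;15 -30 -5 0 180;32 -13 0 0 180;32 -13 0 0 180;32 -13 0 0 180;32 -13 0 0 180;32 -13 0 0 180;32 -13 0 0 180;32 -13 0 0 180;32 -13 0 0 180;32 -13 0 0 180;32 -13 0 0 180;32 -13 0 0 180;32 -13 0 0 180;32 -13 0 0 180;32 -13 0 0 180", squeeze=10)

```text
time_s: 1.77
tool_pos: [0.5919, -0.151, 0.2521]
tool_rot: [-180.0, 0.0, 13.7]
force: [0.5, -0.2, -0.0]
grip_width: 0.0253
grasp_force: 0.0
```

Request:
arm_command(series="0 0 0 -0.118 180;0 0 0 -0.118 180;0 0 0 -0.118 180;0 0 0 -0.118 180;0 0 0 -0.118 180;0 0 0 -0.118 180;0 0 0 -0.118 180;0 0 0 -0.118 180;0 0 0 -0.118 180;0 0 0 -0.118 180;0 0 0 -0.118 180;0 0 0 -0.118 180;0 0 0 -0.118 180;0 0 0 0 180")

```text
time_s: 2.93
tool_pos: [0.5906, -0.1521, 0.2519]
tool_rot: [-179.9, -0.0, 101.8]
force: [-0.1, -0.1, 0.6]
grip_width: 0.025
grasp_force: 0.0
```

Request:
arm_command(series="0 8 35 0 180;0 0 35 0 180;0 0 35 0 180;0 0 35 0 180;0 0 35 0 180;0 0 35 0 180;0 0 34 0 180;0 0 0 0 180;0 0 0 0 180")

```text
time_s: 3.68
tool_pos: [0.5975, -0.15, 0.0069]
tool_rot: [-179.8, -0.1, 101.5]
force: [0.9, -0.3, 0.5]
grip_width: 0.0251
grasp_force: 0.0
```

```bash
cat > look.py <<'E'
import sys
from h import *
s=cams.read_camera("scene");t=cams.read_camera("top");k=sys.argv[1]
a=cv2.resize(s[130:310,300:470],None,fx=2.35,fy=2.35,interpolation=cv2.INTER_CUBIC)
b=cv2.resize(t[150:330,170:340],None,fx=2.35,fy=2.35,interpolation=cv2.INTER_CUBIC)
cv2.imwrite(f"pics/look{k}.png",np.hstack([a,b])[:,:800])
for n,im in(("scene",s),("top",t)):
    m=cv2.inRange(cv2.cvtColor(im,cv2.COLOR_BGR2HSV),(8,60,90),(25,255,255))
    for c in cv2.findContours(m,0,2)[0]:
        x,y=cv2.minAreaRect(c)[0]
        if cv2.contourArea(c)>300 and ((n=="top" and 180<x<340 and 150<y<300) or (n=="scene" and 320<x<420 and 190<y<310)):
            print(n,[(tuple(p.tolist()),np.round(onz(n,p,.003)[:2],4).tolist()) for p in cv2.approxPolyDP(c,3,True)[:,0]])
o=telemetry.get_obs();print(o["tool_pos"],o["tool_rot"],o["force"],o["time_s"])
E
python3 look.py 1
```

```text
scene [((342, 247), [0.5319, -0.0067]), ((342, 252), [0.5409, -0.0189]), ((368, 260), [0.5956, -0.0041]), ((377, 245), [0.5845, 0.0451]), ((351, 236), [0.5261, 0.0333])]
top [((307, 203), [0.6239, -0.0794]), ((253, 219), [0.5894, 0.0433]), ((257, 244), [0.5321, 0.0346]), ((313, 231), [0.559, -0.0916])]
[ 0.59936556 -0.15035384  0.00949982] [1.79960518e+02 2.14676271e-02 1.01547481e+02] [ 0.38201758 -0.57674768 -0.23827675] 3.7833
```

View pics/look1.png

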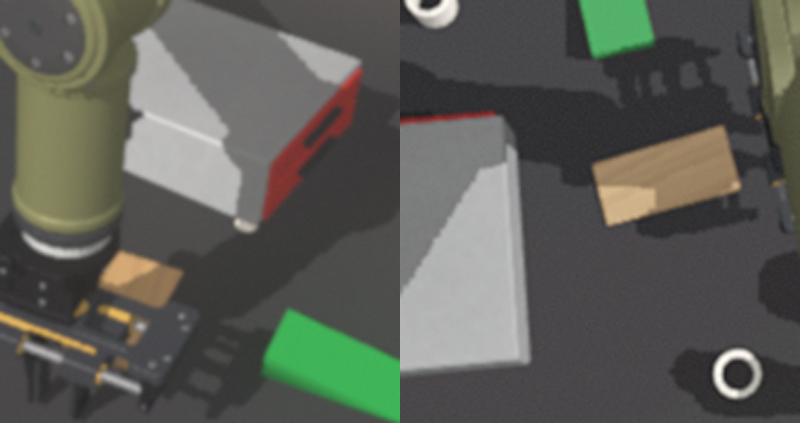

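The fingers line up with the wedge's back, and the wedge lies where I measured it. It sits about 37 mm too far to -x and is turned about 8°. I'll nudge its long side sideways first, then push it straight in.

Request:
arm_command(series="-5 0 -30 0 138;0 0 -30 0 138;0 0 0 0.121 138;0 0 0 0.121 138;0 0 0 0.121 138;0 0 0 0.121 138;0 0 0 0.121 138;0 0 0 0.121 138;0 0 0 0.121 138;0 0 0 0.121 138;0 0 0 0.121 138;0 0 0 0.121 138;0 0 0 0.121 138;0 0 0 0.121 138;0 0 0 0.121 138;-16 -28 0 0 138;-16 -28 0 0 138;-16 -28 0 0 138;-16 -28 0 0 138;0 0 0 0 138")

```text
time_s: 5.45
tool_pos: [0.5115, -0.0525, 0.0698]
tool_rot: [-180.0, 0.1, 11.8]
force: [0.3, -0.3, -1.1]
grip_width: 0.0401
grasp_force: 0.0
```

Request:
arm_command(series="0 0 21 0 138;0 0 21 0 138;0 0 20 0 138;0 0 0 0 138;5 0 0 0 138;5 0 0 0 138;5 0 0 0 138;5 0 0 0 138;4 0 0 0 138;4 0 0 0.015 138;4 0 0 0.015 138;4 0 0 0.015 138;4 0 0 0.015 138;4 0 0 0.015 138;4 0 0 0.015 138;4 0 0 0.015 138;4 0 0 0.015 138;4 0 0 0.015 138;0 0 0 0.01 138;0 0 0 0 138")

```text
time_s: 7.12
tool_pos: [0.5743, -0.0484, 0.0065]
tool_rot: [-180.0, -0.0, 3.2]
force: [-0.3, 0.7, -0.1]
grip_width: 0.0397
grasp_force: 0.0
```

```bash
python3 look.py 2
```

```text
scene [((399, 257), [0.6394, 0.0437]), ((373, 246), [0.5798, 0.0372]), ((340, 274), [0.5755, -0.0722]), ((339, 282), [0.587, -0.0908]), ((366, 297), [0.6496, -0.0895])]
[ 0.57389557 -0.0485116   0.00650946] [ 1.79991994e+02 -2.31469729e-03  3.19921185e+00] [ 0.126832   -0.04879865 -0.11228015] 7.2167
```

View pics/look2.png

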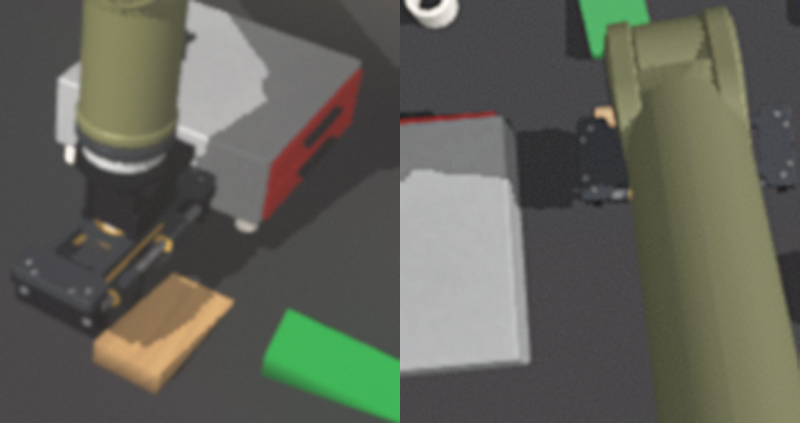

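The wedge now lies square to the cabinet. Its thin end is at scene pixels (373,246)-(399,257), which gives tip ≈(0.611,0.041) and heading ≈93.3°, within about 6 mm of the foot line. Next I'll go behind it.

Request:
arm_command(series="-15 0 0 0 138;0 0 -30 0 138;0 0 -30 0 180;14 28 0 0 180;14 28 0 0 180;14 28 0 0 180;14 28 0 0 180;0 0 0 -0.121 180;0 0 0 -0.121 180;0 0 0 -0.121 180;0 0 0 -0.121 180;0 0 0 -0.121 180;0 0 0 -0.121 180;0 0 0 -0.121 180;0 0 0 -0.121 180;0 0 0 -0.121 180;0 0 0 -0.121 180;0 0 0 -0.121 180;0 0 0 -0.121 180;0 0 0 -0.121 180")

```text
time_s: 8.88
tool_pos: [0.6209, -0.1582, 0.0665]
tool_rot: [-180.0, 0.0, 93.7]
force: [0.5, -0.3, -0.3]
grip_width: 0.0253
grasp_force: 0.0
```

Request:
arm_command(series="0 0 20 0 180;0 0 20 0 180;0 0 20 0 180;0 0 0 0 180;0 0 0 0 180")

```text
time_s: 9.3
tool_pos: [0.62, -0.158, 0.0057]
tool_rot: [-179.9, -0.0, 93.3]
force: [0.3, -1.0, 1.0]
grip_width: 0.0255
grasp_force: 0.0
```

Request:
arm_command(series="8 0 0 0 180;10 0 0 0 180;10 0 0 0 180;10 0 0 0 180;8 0 0 0 180;4 0 0 0 180;3 0 0 0 180;3 0 0 0 180;5 0 0 0 180;7 0 0 0 180;7 0 0 0 180;7 0 0 0 180;7 0 0 0 180;7 0 0 0 180;7 0 0 0 180;7 0 0 0 180;7 0 0 0 180;7 0 0 0 180;5 0 0 0 180;3 0 0 0 180")

```text
time_s: 10.97
tool_pos: [0.6133, -0.025, 0.0065]
tool_rot: [-180.0, -0.0, 93.4]
force: [0.3, -1.0, 0.7]
grip_width: 0.0258
grasp_force: 0.3
```

```bash
python3 look.py 3
```

```text
top [((258, 194), [0.6471, 0.0317]), ((220, 198), [0.6395, 0.1179]), ((221, 224), [0.5794, 0.1153]), ((266, 221), [0.5842, 0.014])]
[ 0.61337968 -0.02519538  0.00658288] [ 1.79998926e+02 -2.06965500e-02  9.33894994e+01] [-0.09806293  0.17882363 -0.42727809] 11.0667
```

View pics/look3.png

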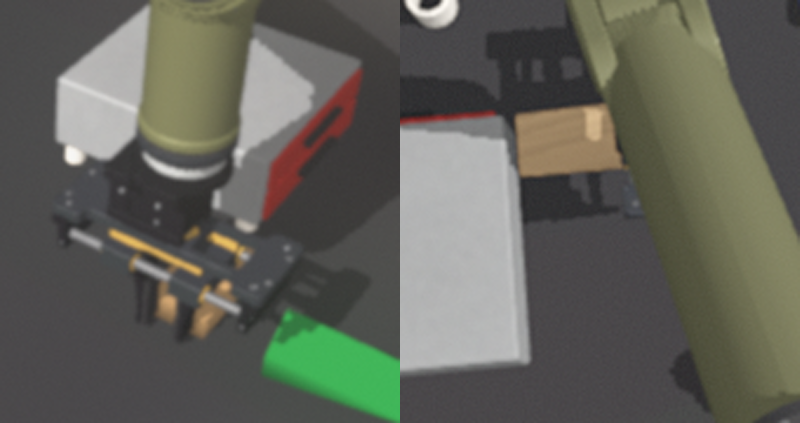

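The top view shows the wedge's thin end at the cabinet face, pixels (220,198)-(221,224), with the foot inside its width. From here I advance slowly and watch the force.

Request:
arm_command(series="4 0 0 0 180;4 0 0 0 180;4 0 0 0 180;4 0 0 0 180;3 0 0 0 180;2 0 0 0 180;1 0 0 0 180;1 0 0 0 180;0 0 0 0 180")

```text
time_s: 11.82
tool_pos: [0.6121, -0.0031, 0.0066]
tool_rot: [180.0, 0.0, 93.3]
force: [-0.2, 0.3, 0.5]
grip_width: 0.026
grasp_force: 0.0
```

Request:
arm_command(series="1 0 0 0 180;1 0 0 0 180;1 0 0 0 180;0 0 0 0 180")

```text
time_s: 12.15
tool_pos: [0.6119, -0.0, 0.0065]
tool_rot: [180.0, -0.0, 93.3]
force: [-0.2, -0.0, -0.0]
grip_width: 0.0256
grasp_force: 0.1
```

Request:
arm_command(series="1 0 0 0 180;1 0 0 0 180;1 0 0 0 180;0 0 0 0 180")

```text
time_s: 12.48
tool_pos: [0.6117, 0.0031, 0.0065]
tool_rot: [180.0, -0.0, 93.3]
force: [-0.3, -0.3, 0.5]
grip_width: 0.0257
grasp_force: 0.0
```

Request:
arm_command(series="1 0 0 0 180;1 0 0 0 180;0 0 0 0 180")

```text
time_s: 12.73
tool_pos: [0.6116, 0.0051, 0.0065]
tool_rot: [-180.0, -0.0, 93.3]
force: [0.2, 0.2, 0.6]
grip_width: 0.0252
grasp_force: 0.1
```

Request:
arm_command(series="1 0 0 0 180;1 0 0 0 180;0 0 0 0 180")

```text
time_s: 12.98
tool_pos: [0.6115, 0.0071, 0.0065]
tool_rot: [-180.0, -0.0, 93.3]
force: [1.1, -0.3, 0.4]
grip_width: 0.0255
grasp_force: 0.1
```

Request:
arm_command(series="1 0 0 0 180;1 0 0 0 180;0 0 0 0 180")

```text
time_s: 13.23
tool_pos: [0.6114, 0.0089, 0.0065]
tool_rot: [-180.0, 0.0, 93.3]
force: [0.0, -0.3, -0.8]
grip_width: 0.0255
grasp_force: 0.1
```

Request:
arm_command(series="1 0 0 0 180;1 0 0 0 180;0 0 0 0 180")

```text
time_s: 13.48
tool_pos: [0.6114, 0.0099, 0.0065]
tool_rot: [-180.0, 0.1, 93.3]
force: [-1.0, -3.9, -0.1]
grip_width: 0.0254
grasp_force: 1.4
```

Request:
arm_command(series="0.5 0 0 0 180;0.5 0 0 0 180;0 0 0 0 180;0 0 0 0 180")

```text
time_s: 13.82
tool_pos: [0.6113, 0.0104, 0.0065]
tool_rot: [-180.0, 0.1, 93.3]
force: [0.5, -5.0, 0.7]
grip_width: 0.0257
grasp_force: 2.6
```

Snug, resisting about 5 N. I back off and test-press the top.

Request:
arm_command(series="-5 0 0 0 180;-10 0 0 0 255;0 0 -30 0 255;0 0 -30 0 255;0 0 -30 0 255;0 0 -28 0 255;0 0 0 0 255;25 -1 0 0 255;35 -1 0 0 255;35 -1 0 0 255;35 -1 0 0 255;5 0 0 0 255;0 0 0 0 255;0 0 10 0 255;0 0 5 0 255;0 0 3 0 255;0 0 0 0 255")

```text
time_s: 15.23
tool_pos: [0.5998, 0.129, 0.1048]
tool_rot: [-179.8, 0.0, 93.2]
force: [-0.5, 0.3, 0.8]
grip_width: 0.0005
grasp_force: 0.0
```

```bash
python3 look.py 4
```

```text
scene [((422, 227), [0.6276, 0.1562]), ((410, 224), [0.6022, 0.1482]), ((403, 229), [0.5993, 0.124]), ((396, 221), [0.5731, 0.1372]), ((370, 242), [0.568, 0.0435]), ((369, 251), [0.582, 0.0192]), ((395, 263), [0.6425, 0.0236]), ((423, 232), [0.6377, 0.1432])]
top [((260, 193), [0.6494, 0.0271]), ((224, 197), [0.6417, 0.1088]), ((239, 223), [0.5809, 0.0749]), ((262, 221), [0.5844, 0.023])]
[0.60035413 0.13002119 0.1060573 ] [-1.79958430e+02  1.30009266e-02  9.32229966e+01] [-0.27524361 -0.951969    0.20898001] 15.3333
```

View pics/look4.png

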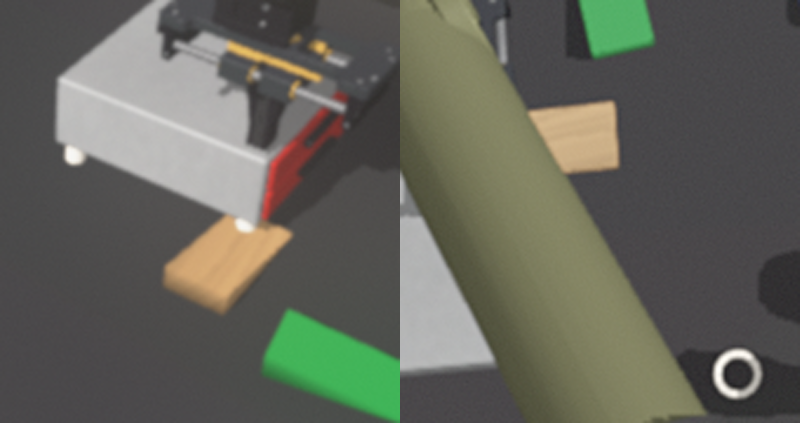

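The picture shows the wedge under the foot at scene (403,226), with the foot near the middle of its width and the fingertips over the corner. Now the press.

Request:
arm_command(series="0 0 2 0 255;0 0 2 0 255;0 0 1 0 255;0 0 1 0 255;0 0 0 0 255;0 0 0 0 255")

```text
time_s: 15.83
tool_pos: [0.6003, 0.1313, 0.1005]
tool_rot: [-180.0, 0.0, 93.3]
force: [1.0, 0.1, -0.2]
grip_width: 0.0004
grasp_force: 0.0
```

Request:
arm_command(series="0 0 1 0 255;0 0 1 0 255;0 0 0 0 255;0 0 0 0 255")

```text
time_s: 16.17
tool_pos: [0.6002, 0.1312, 0.0984]
tool_rot: [-180.0, 0.0, 93.3]
force: [0.4, 0.1, 0.1]
grip_width: 0.0006
grasp_force: 0.0
```

Request:
arm_command(series="0 0 0.5 0 255;0 0 0.5 0 255;0 0 0 0 255;0 0 0 0 255")

```text
time_s: 16.5
tool_pos: [0.6003, 0.1313, 0.0975]
tool_rot: [180.0, 0.0, 93.3]
force: [0.3, 0.2, 1.0]
grip_width: 0.0007
grasp_force: 0.2
```

Request:
arm_command(series="0 0 0.5 0 255;0 0 0.5 0 255;0 0 0 0 255;0 0 0 0 255")

```text
time_s: 16.83
tool_pos: [0.6003, 0.1313, 0.0975]
tool_rot: [180.0, 0.0, 93.3]
force: [-1.5, 0.2, 6.1]
grip_width: 0.0002
grasp_force: 3.0
```

Request:
arm_command(series="0 0 0.5 0 255;0 0 0.5 0 255;0 0 0 0 255;0 0 0 0 255")

```text
time_s: 17.17
tool_pos: [0.6004, 0.1313, 0.0974]
tool_rot: [180.0, 0.1, 93.3]
force: [-4.2, -1.8, 11.0]
grip_width: 0.0005
grasp_force: 5.4
```

Request:
arm_command(series="0 -0.5 0.4 0 255;0 0 0.4 0 255;0 0 0 0 255;0 0 0 0 255;0 0 0 0 255")

```text
time_s: 17.58
tool_pos: [0.6004, 0.1313, 0.0973]
tool_rot: [179.9, 0.1, 93.3]
force: [-5.3, -1.8, 14.0]
grip_width: 0.0006
grasp_force: 6.8
```

```bash
python3 -c "
from h import *
o=telemetry.get_obs();print(o['tool_pos'],o['force']);print(env.sign_off())"
```

```text
[0.60044575 0.13125274 0.09728856] [-5.25106162 -1.76261902 14.039577  ]
the job is handed in; nothing more can be done
None
```

The wedge is snug under the short foot: the top gave about 0.2 mm under 14 N, and I handed the job in still pressing at 14 N; I estimate the push raised that foot at most about 0.25 mm, but I did not check level at the other feet.

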